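# Set the staining timer by four clicks and start it

### The job

Set the staining timer for the next slide: with a fingertip, push the raised wing of the round dial round clockwise (seen from above) by exactly four clicks from where it stands, gently and without pinching the dial. Only then press the green start button fully down with a fingertip and let it come up again. Grip and lift nothing, and leave the two small bottles and the petri dish beside the timer where they are.

Things in the scene. Friction and masses are not known exactly. Their poses are not given: they have to be found in the camera images.
- timer: the staining timer: white flat-topped case, 124 (x) by 226 (y) by 48 mm high, standing on the worktop and not movable by hand. Origin under the centre of its underside, z up, x away from the operator. On its top: the dial at its +y end (axis 48 mm from the case's centre), the green start button at its -y end. A microscope about 0.33 m tall stands close behind the case
- dial_base: black collar on the case's top round the dial, 102 mm across, 5 mm high, with 16 white tick marks, one every 22.5 degrees (one a click); it does not turn. Origin on the dial's axis, at the case's top face (48 mm above the worktop), z up. The collar stands at a different angle on the case each time; with the dial at 0 the wing points along this body's +x axis, which is always somewhere on the operator's side of the dial or to its -y side
- wing (a point): point in the middle of the dial's raised wing, 30 mm from the dial's axis. The dial is a grey disc 84 mm across whose flat top lies 18 mm above the origin of dial_base; on it stands one upright radial wing, 10 mm thick, 25 mm high (top 43 mm above the origin of dial_base, 91 mm above the worktop), with an orange line along its top; it reaches from 4 mm behind the axis to 42 mm from the axis. This point lies 29.5 mm above the origin of dial_base
- dial (a joint): angle of the dial in rad: 0 at the start, growing as it turns clockwise seen from above. It has click stops every 0.3927 rad (22.5 degrees), so four clicks clockwise is 1.571; it turns up to 3 rad either way. Getting over a click needs about 0.09 N m (about 3 N on the wing 30 mm from the axis); half-way past it, the dial jumps on to the next stop by itself. The works are delicate: keep every push or press of the fingers on the dial under 15 N
- start_button (a joint): travel of the start button in m: 0 up, 0.006 fully down; a spring raises it, fully down takes 4 N
- start_button_top (a point): centre of the top face of the green round start button, 28 mm across, while it is up; it is pressed straight down
- stain_3: small loose brown bottle with a white cap, 28 mm across, 55 mm high, beside the timer; origin under the centre of its foot; a bystander
- petri_dish: loose clear round dish, 69 mm across, 15 mm high, beside the timer; origin under its centre; a bystander
- eye_rinse: small loose white bottle with a blue cap, 32 mm across, 68 mm high, beside the timer; origin under the centre of its foot; a bystander

How it is judged:
On the way, in this order (a step that is already met when the one before it is completed fails the run):
1. the dial stands four clicks clockwise of its start (value of joint dial between 1.42 and 1.72 rad and value of joint start_button below 0.002 m), for 0.3 s.
2. the start button is pressed fully down, the dial still at four clicks (value of joint start_button above 0.0045 m and value of joint dial between 1.42 and 1.72 rad), for 0.05 s.
At the end, for the whole second after the job is handed in: the dial rests four clicks clockwise of its start (1.42 to 1.72 rad), the start button has been pressed at least 4.5 mm and is up again (under 2 mm), and both bottles and the dish are within 15 mm of where they stood, the bottles upright (all of step 1 and distance of each of stain_3, petri_dish, eye_rinse from where it was at the start of the episode below 0.015 m and angle between each of stain_3, eye_rinse's own z axis and vertical below 0.2 rad); the robot touches nothing.
It fails at once if the start button is pressed while the dial is not at four clicks (value of joint start_button above 0.0035 m and (value of joint dial below 1.3 rad or value of joint dial above 1.85 rad)).
It fails at once if the dial is gripped or forced (more than 18 N on it from the fingers) (contact force between the fingers and dial_base above 18 N).
It fails at once if the brown bottle is moved, lifted or tipped (distance of stain_3 from where it was at the start of the episode above 0.02 m or angle between stain_3's own z axis and vertical above 0.4 rad).
It fails at once if the petri dish is moved or lifted (distance of petri_dish from where it was at the start of the episode above 0.02 m).
It fails at once if the white bottle is moved, lifted or tipped (distance of eye_rinse from where it was at the start of the episode above 0.02 m or angle between eye_rinse's own z axis and vertical above 0.4 rad).
It also fails if it takes over 54 s, if anything falls off the work surface, if the arm or the gripper's body presses on something with over 40 N, if the wrist force passes 120 N, or if a joint passes its speed limit or range.

### The arm

A 7-joint arm with a two-finger parallel gripper is mounted at the origin on a cart in front of the work surface, level with it; the furniture and walls round the work are solid. World frame = base frame: x ahead of the robot, y to its left, z up, the work surface at z = 0. Lengths are in m, angles in rad, forces in N, time in s.
With the tool pointing down it reaches from about 0.4 to 0.9 m from the base axis. Payload 5.6 kg.
Tool frame: the origin (TCP) lies midway between the tips of the shut fingers; the grasp point (between the pads) lies 19 mm behind it; y points along the fingers, z is the direction in which the jaws open and shut, and the axes are right-handed (so a half turn about y gives the same grasp; the last joint's range is limited). The gripper opens to 92 mm and grips with 3 to 60 N. Pads are 20 mm wide; open, the fingers measure 128 mm over their backs; the gripper's body (75 mm by 189 mm) begins 69 mm behind the grasp point.
Start: joints at [1.15, 0.468, -0.012, 1.603, 0.006, 1.071, -0.056], TCP at [0.24, -0.604, 0.215] pointing down, gripper open.
Joint ranges: [-2.53, 2.53], [-0.31, 2.02], [-1.57, 1.55], [0.28, 2.44], [-1.29, 4.43], [0.15, 1.84], [-2.92, 2.92]. Speed limits (rad/s): [2.57, 2.57, 3.14, 3.14, 3.14, 3.14, 3.14].

### API

Orientations are given as a 3x3 rotation matrix whose columns are the frame's x, y, z axes.
In Python, from station import env, effector, solver, viewer, workorder, search_frame, tip_of gives the robot as it stands. Calls block until the motion is done:
- env.reach(position, orientation): joint-space move of the TCP to a pose.
- env.movel(position, frame=None, rate=0.15): straight line of the TCP; frame=None keeps the orientation; rate is the mean speed in m/s.
- env.goto_joints(angles): joint-space move.
- effector.release() and effector.grasp(squeeze=None): open the fingers fully, or close them until they stop; squeeze is the grip in N (None keeps the last).
- env.pause(seconds).
- solver.inverse_kinematics(position, orientation): joint angles nearest the present ones, or None.
- env.sense(): the state.
- viewer.read_camera(name): name is "scene" or "top" or "wrist"; returns (picture, depth): 400x640x3 uint8, red, green, blue; 400x640 float32, m along the optical axis (not along the pixel's ray), 0 where there is no reading.
- viewer.camera_info(name): a dict with "intrinsics" (3x3 intrinsics, pixels), "dist_coeffs" ([k1, k2, p1, p2, k3] as OpenCV has them; the pictures are not rectified), "eye" and "rotation" of the camera in the world; the wrist camera has in their place "T_tool_cam" (4x4, takes a point from camera to tool coordinates, whose origin is the TCP and whose axes are the tool frame's). Camera axes: x right, y up, looking along -z (the intrinsics and any distortion apply to the point x, -y, -z); pixel columns grow to the right and rows downward; lengths in m; the calibration is good to about 2 mm. A picture is of the moment at which its call begins: read the wrist's pose just before it. camera_info takes no time and is no camera call.
A pose or a line that the arm cannot do raises env.PlanningError and nothing moves.
- workorder.finish_job(): hands the job in, once; it reports no verdict.
Trained networks look in the newest picture that a camera, given by its name, has taken for a name from the list of things; names that differ only in an ending like _2 or _b are one class to them, and where a whole thing is asked for, a point or a joint stands for the part that bears it (a point fixed in the world has none). Each returns a list of dicts, best first, with "score" (0 to 1); they miss things now and then, are a little off and sometimes report something else, mostly with a low value. They report only what shows in the picture. A call takes as long as a camera call.
- search_frame(camera, name): "at" ([x, y, z] in m, in world coordinates, good to about 4 mm: the middle of the surface that is visible of it).
- tip_of(camera, name): "at" ([x, y, z] in m, in world coordinates, good to about 4 mm: a listed point, or the origin of a listed thing).
The state is a dict: "t": time; "joint_positions": joint angles; "joint_velocities": joint speeds; "tau": joint torques, N m; "ee_pos": TCP position; "tcp_rot": TCP orientation; "wrist_force": force on the tool from outside, world axes, zero at the start; "moment": the same for the moment, N m; "gripper_width": finger opening in m.
Only numpy, scipy, OpenCV 4.12 (cv2) and the standard library are available. Lean on these libraries where they do the work, as an engineer would, in place of code of your own. Each camera call takes 0.05 s, during which the arm holds its last target. There are 200 camera calls.

## Working session

There is one attempt and no reset: what is moved stays moved. The work goes in short steps, each a Python script; the robot and the scene stay as the last script left them, time stands still between calls to the robot, and variables do not carry over. Pictures are saved under pics/ and viewed, about 8 in all and at most 12, crops included, and the job is handed in when it is done.

```bash
ls; mkdir -p pics
python3 - <<'E'
from station import *
import cv2,numpy as np
s=env.sense();print(s['t'],s['ee_pos'],s['tcp_rot'],s['gripper_width'],s['wrist_force'])
for c in("scene","top"):
    p,d=viewer.read_camera(c);cv2.imwrite(f"pics/{c}0.png",p[:,:,::-1]);np.save(f"pics/{c}0d.npy",d)
    i=viewer.camera_info(c);print(c,i)
    for n in("timer","dial_base","wing","start_button_top","stain_3","petri_dish","eye_rinse"):
        print(n,[(np.round(r['at'],4),round(r['score'],2)) for r in tip_of(c,n)[:2]])
print(env.sense()['t'])
E
```

```text
pics
0.0 [ 0.23951008 -0.60364673  0.21364833] [[-9.29509021e-01 -7.35811950e-04  3.68798643e-01]
 [-3.68799364e-01  1.59071465e-03 -9.29507665e-01]
 [ 9.72894444e-05 -9.99998464e-01 -1.74995059e-03]] 0.09192916146331237 [-0.30741081  0.41743177 -0.44927421]
scene {'intrinsics': array([[379.56408065,   0.        , 322.37071656],
       [  0.        , 379.56408065, 204.05703294],
       [  0.        ,   0.        ,   1.        ]]), 'dist_coeffs': array([0.0232922, 0.       , 0.       , 0.       , 0.       ]), 'eye': array([0.2391709 , 0.28234148, 0.67230167]), 'rotation': array([[-0.88418369,  0.34240636, -0.31776892],
       [-0.46684647, -0.62360181,  0.62703681],
       [ 0.01654012,  0.70276501,  0.71122975]])}
timer []
dial_base [(array([ 0.4867, -0.1565,  0.0498]), 0.82)]
wing [(array([ 0.4643, -0.1749,  0.0782]), 0.66)]
start_button_top [(array([ 0.6259, -0.3204,  0.0033]), 0.73), (array([ 0.5268, -0.2677,  0.0722]), 0.56)]
stain_3 [(array([ 6.271e-01, -3.214e-01,  4.000e-04]), 0.49)]
petri_dish [(array([ 0.4228, -0.0656,  0.0014]), 0.63)]
eye_rinse [(array([ 0.5813, -0.3635, -
[... 218 characters left out ...]
65861,  0.       ,  0.       ,  0.       ,  0.       ]), 'eye': array([ 0.45222517, -0.22900948,  0.9179529 ]), 'rotation': array([[-0.02210059,  0.9982207 , -0.05538041],
       [-0.99957224, -0.02100129,  0.02035398],
       [ 0.0191547 ,  0.05580656,  0.99825785]])}
timer [(array([ 0.514 , -0.1961, -0.    ]), 0.75)]
dial_base [(array([ 0.4832, -0.1559,  0.0458]), 0.89)]
wing [(array([ 0.4624, -0.1749,  0.0775]), 0.64), (array([ 0.5273, -0.2665,  0.0722]), 0.45)]
start_button_top [(array([ 0.5296, -0.265 ,  0.0714]), 0.56)]
stain_3 []
petri_dish [(array([ 0.4227, -0.0616,  0.001 ]), 0.85)]
eye_rinse [(array([ 0.5861, -0.3635,  0.0043]), 0.8), (array([ 0.4834, -0.1536,  0.0434]), 0.62)]
0.8
```

View pics/top0.png

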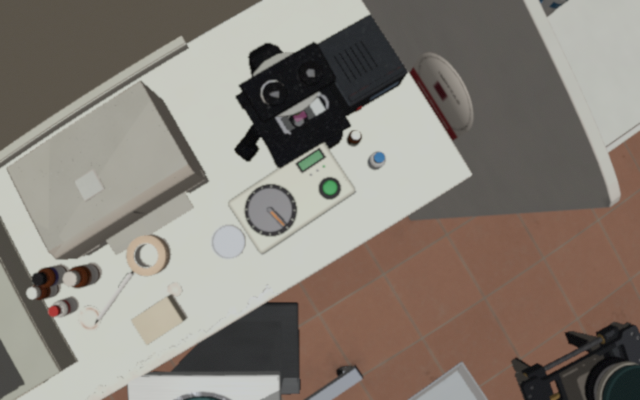

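View pics/scene0.png

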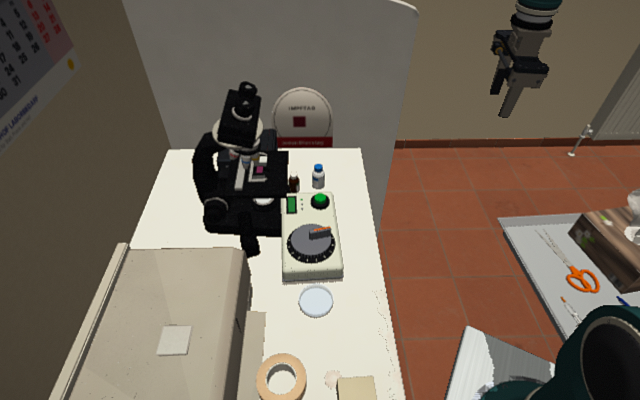

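The top view shows the dial centred near (270,210), with its orange wing pointing to about (285,226). The button is at (329,187), the microscope is directly behind the case around (290,130), the bottles are at (355,137) and (377,159), and the dish is at (229,240). The scene view agrees with this. Next I'll measure the axis, wing angle, button and the microscope's clearance from depth.

```bash
cat > meas.py <<'E'
import cv2,numpy as np
from station import viewer
def cloud(p,d,i):
    v,u=np.mgrid[:400,:640];uv=np.stack([u,v],-1).reshape(-1,1,2).astype(float)
    n=cv2.undistortPoints(uv,i['intrinsics'],i['dist_coeffs'])[:,0]
    D=d.reshape(-1);c=np.c_[n[:,0]*D,-n[:,1]*D,-D]
    P=c@i['rotation'].T+i['eye'];P[D==0]=np.nan
    return P.reshape(400,640,3)
def measure(p,d,i):
    P=cloud(p,d,i);hsv=cv2.cvtColor(p,cv2.COLOR_RGB2HSV).astype(int);H,S,V=hsv[...,0],hsv[...,1],hsv[...,2]
    near=lambda c,r:np.hypot(P[...,0]-c[0],P[...,1]-c[1])<r
    out={}
    org=near((.484,-.156),.06)&(H>3)&(H<20)&(S>90)&(P[...,2]>.06)
    out['orange']=P[org]
    out['green']=P[near((.528,-.266),.03)&(H>45)&(H<85)&(S>120)&(V>60)]
    out['disc']=P[near((.484,-.156),.06)&(abs(P[...,2]-.066)<.005)&(S<60)]
    return P,out
E
python3 - <<'E'
from meas import *
np.set_printoptions(precision=4,suppress=True)
for c in("scene","top"):
    p=cv2.imread(f"pics/{c}0.png")[:,:,::-1].copy();d=np.load(f"pics/{c}0d.npy")
    P,o=measure(p,d,viewer.camera_info(c))
    for k,q in o.items(): 
        print(c,k,len(q),'mean',q.mean(0),'med',np.median(q,0),'mid',(q.min(0)+q.max(0))/2,'range',np.ptp(q,axis=0))
    q=o['orange'];m=q.mean(0);w,V=np.linalg.eigh(np.cov(q[:,:2].T));a=V[:,1];s=(q[:,:2]-m[:2])@a
    print(' wing dir',np.degrees(np.arctan2(a[1],a[0])),'ends',m[:2]+a*s.min(),m[:2]+a*s.max(),'z',np.percentile(q[:,2],[10,50,90]))
    if c=='top':
        # case-top orientation
        M=(abs(P[...,2]-.048)<.004)&(np.hypot(P[...,0]-.514,P[...,1]+.2)<.16)
        r=cv2.minAreaRect(P[M][:,:2].astype(np.float32));print('case',r)
        yaw=np.radians(29);ex=np.array([np.cos(yaw),np.sin(yaw)]);ey=np.array([-ex[1],ex[0]]);c0=np.array([.484,-.156])
        X=(P[...,:2]-c0)@ex;Y=(P[...,:2]-c0)@ey
        print('height mm map rows Xcase -60..180, cols Ycase 120..-220 (dial-centred)')
        for x in np.arange(-.06,.18,.02):
            print(int(x*1000),[int(1000*np.nanmax(P[...,2][(abs(X-x)<.01)&(abs(Y-y)<.01)],initial=-.001)) for y in np.arange(.12,-.22,-.02)])
E
```

```text
scene orange 40 mean [ 0.4704 -0.1718  0.0861] med [ 0.4707 -0.1699  0.0897] mid [ 0.4716 -0.1756  0.078 ] range [0.0338 0.036  0.0271]
scene green 86 mean [ 0.5238 -0.2648  0.0689] med [ 0.5234 -0.2644  0.0692] mid [ 0.5269 -0.2656  0.066 ] range [0.0304 0.0259 0.0125]
scene disc 880 mean [ 0.4843 -0.1449  0.0655] med [ 0.4857 -0.1439  0.0655] mid [ 0.4852 -0.1523  0.066 ] range [0.0856 0.0832 0.0099]
 wing dir 66.46788080938991 ends [ 0.4635 -0.1875] [ 0.4771 -0.1565] z [0.0653 0.0897 0.0907]
top orange 37 mean [ 0.4688 -0.1699  0.0909] med [ 0.4688 -0.1698  0.0912] mid [ 0.4688 -0.1699  0.0905] range [0.0225 0.022  0.0071]
top green 100 mean [ 0.5269 -0.2697  0.07  ] med [ 0.5293 -0.27    0.0702] mid [ 0.5248 -0.2692  0.0669] range [0.025  0.0255 0.0156]
top disc 1367 mean [ 0.4863 -0.1535  0.0665] med [ 0.4877 -0.152   0.0666] mid [ 0.485  -0.154   0.0662] range [0.084  0.0822 0.0089]
 wing dir -136.02872356619682 ends [ 0.48   -0.1592] [ 0.4576 -0.1808] z [0.0891 0.0912 0.0928]
case ((0.5132116079330444, -0.19477137923240662), (0.24559690058231354, 0.22327972948551178), 89.01639
[... 259 characters left out ...]
9, 51, 53, 73, 74, 70, 51, 4, 4]
0 [20, 20, 19, 51, 69, 69, 94, 69, 69, 52, 51, 63, 71, 62, 50, 2, 3]
20 [18, 18, 17, 51, 70, 69, 70, 69, 67, 53, 53, 53, 52, 52, 50, 3, 3]
40 [4, 5, 5, 51, 58, 69, 69, 69, 57, 52, 53, 54, 55, 52, 49, 4, 56]
60 [4, 3, 3, 50, 50, 51, 55, 53, 51, 142, 142, 143, 142, 143, 142, 143, 143]
80 [3, 4, 4, 5, 5, 3, 4, 3, 4, 142, 142, 142, 142, 143, 142, 143, 141]
100 [5, 4, 4, 4, 3, 3, 3, 3, 5, 288, 318, 319, 321, 319, 319, 287, 265]
120 [139, 138, 138, 4, 4, 3, 49, 61, 75, 293, 326, 329, 326, 327, 328, 322, 286]
140 [145, 144, 144, 4, 5, 4, 49, 72, 92, 298, 315, 327, 306, 325, 327, 298, 142]
160 [144, 144, 143, 4, 3, 4, 3, 65, 91, 300, 302, 301, 301, 301, 301, 301, -1]
```

Measured values, after removing the depth's +2–3 mm bias (worktop reads 3–5 mm, case top 51 mm):

| Item | Value |
|---|---|
| Dial axis | about (0.485, -0.1545) |
| Wing angle | -136.5° |
| Disc top | 66–69 mm |
| Wing top | 91 mm |
| Button | about (0.527, -0.267), top about 70–72 mm |
| Case yaw | about 29° |

The microscope stage is 142 mm high behind the case, so the gripper body at 160 mm or more clears it. I'll push with one fingertip corner at a fixed orientation, which keeps the TCP path a plain arc.

```bash
cat > push.py <<'E'
import numpy as np
from station import env
c=np.array([.485,-.1545]);th0=np.radians(-136.5);CL=np.pi/8
A=lambda t:np.array([np.cos(t),np.sin(t)])
zt=th0-np.pi/2+np.radians(2)                     # jaw axis ~ initial push direction
V=.018*A(zt)+.010*A(zt-np.pi/2)                  # pushing corner of the shut fingertips
def rot(t):                                      # tool down, jaw axis along +-t
    z=np.r_[A(t),0];y=np.array([0,0,-1.]);return np.c_[np.cross(y,z),y,z]
R=rot(zt+np.pi)
def tcp(clicks,z=.075,gap=0,r=.030):
    f=th0-clicks*CL;u,n=A(f),A(f-np.pi/2)
    return np.r_[c+r*u-(.005+gap)*n-V,z]
def force():return np.array(env.sense()['wrist_force'])
def push(a,b,f0,step=.1,lim=9):
    for k in np.arange(a,b+1e-6,step):
        env.movel(tcp(k),rate=.03);f=force()-f0;n=A(th0-k*CL-np.pi/2);s=env.sense()
        print(f"{k:.2f} t{s['t']:.2f} F{np.round(f,1)} push{-f[:2]@n:.1f}")
        if np.linalg.norm(f)>lim: print('LIMIT');return k
    return b
E
python3 - <<'E'
from push import *
from station import *
from push import force
effector.grasp(5);print(env.sense()['gripper_width'],env.sense()['t'])
p=tcp(0,gap=.014);env.reach(np.r_[p[:2],.2],R);env.movel(p,rate=.1)
env.pause(.3);s=env.sense();print(p,s['ee_pos'],s['t'],s['wrist_force'],np.round(s['tcp_rot'],3).tolist())
import cv2
for cam in("scene","wrist"):
    q,d=viewer.read_camera(cam);cv2.imwrite(f"pics/{cam}1.png",q[:,:,::-1])
q=cv2.imread("pics/scene1.png")[170:290,240:380];w=cv2.imread("pics/wrist1.png")
cv2.imwrite("pics/c1.png",np.hstack([cv2.resize(q,(467,400)),cv2.resize(w,(333,400))]))
E
```

```text
0.00027874703572583395 2.1417
[ 0.48214692 -0.20868162  0.075     ] [ 0.48230384 -0.20879193  0.07529136] 5.5417 [-0.03124234  0.49516176 -0.36970365] [[-0.701, 0.001, 0.713], [-0.713, -0.0, -0.701], [-0.0, -1.0, 0.001]]
```

View pics/c1.png

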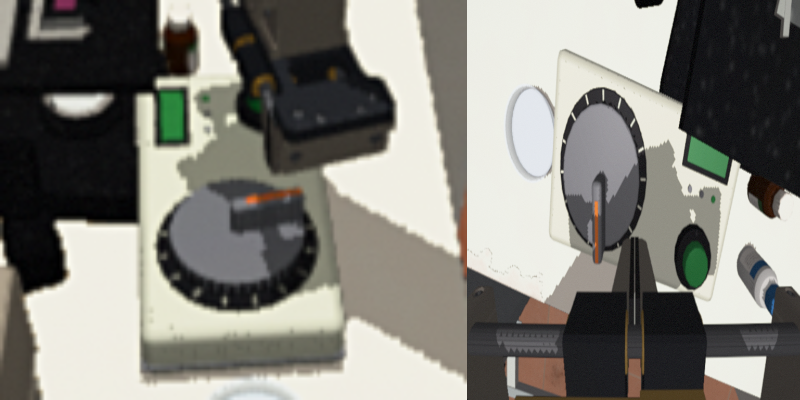

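The crop shows the shut fingertips next to the wing with free space between them. They taper to about 10 mm total thickness along the jaw axis, not 36 mm, so I'll set that half-thickness to 6 mm and push with force logging.

```bash
sed -i 's/V=.018/V=.006/' push.py
python3 - <<'E'
from push import *
f0=force()
env.movel(tcp(0,gap=.006),rate=.05);print(np.round(force()-f0,1))
push(0,2.0,f0,.125)
E
```

```text
[ 0.9 -1.2  0.6]
0.00 t6.54 F[ 0.7 -0.6  0.2] push0.9
0.12 t6.79 F[ 0.   0.5 -0.2] push-0.4
0.25 t7.04 F[-0.4 -0.  -0.2] push-0.2
0.38 t7.29 F[-0.1  1.   0.4] push-0.9
0.50 t7.54 F[ 0.6  0.3 -0.3] push0.0
0.62 t7.79 F[ 2.  -1.2  0.2] push2.0
0.75 t8.04 F[ 1.2 -1.5  0.9] push1.8
0.88 t8.29 F[ 1.3 -1.8  1.3] push2.2
1.00 t8.54 F[ 0.5 -0.6  0.8] push0.7
1.12 t8.79 F[0.3 0.3 1. ] push-0.2
1.25 t9.04 F[ 0.7  0.3 -0.2] push-0.1
1.38 t9.29 F[-0.   0.4 -0.4] push-0.4
1.50 t9.54 F[ 0.2 -0.1 -0.8] push0.1
1.62 t9.79 F[ 0.7 -0.3  0.2] push0.4
1.75 t10.04 F[ 0.6 -0.4  1.2] push0.4
1.88 t10.29 F[ 0.8 -1.2 -0.6] push1.2
2.00 t10.54 F[ 2.  -1.3  0.5] push1.2
```

The detent peaks show at about 2 N, with the finger trailing its nominal position by roughly 0.4 click. I'll continue to nominal 3.5, then look before the last click.

Run:
```python
from push import *
from station import *
import cv2
f0=np.array([-.03,.5,-.37])
push(2.1,3.5,f0,.1)
for cam in("scene","wrist"):
    q,d=viewer.read_camera(cam);cv2.imwrite(f"pics/{cam}2.png",q[:,:,::-1])
q=cv2.imread("pics/scene2.png")[170:290,240:380];w=cv2.imread("pics/wrist2.png")
cv2.imwrite("pics/c2.png",np.hstack([cv2.resize(q,(350,300)),cv2.resize(w,(450,300))]))
```

```text
2.10 t10.79 F[ 0.9 -2.4  0.5] push2.4
2.20 t11.04 F[ 0.7 -2.  -0. ] push1.9
2.30 t11.29 F[ 0.1 -0.4 -0.3] push0.4
2.40 t11.54 F[0.1 0.5 0.2] push-0.5
2.50 t11.79 F[ 0.1 -1.5  0. ] push1.4
2.60 t12.04 F[-0.6  0.   0. ] push0.1
2.70 t12.29 F[-0.2 -0.7  1.1] push0.7
2.80 t12.54 F[-0.4 -1.1  0.1] push1.2
2.90 t12.79 F[-0.1  0.3  0.7] push-0.3
3.00 t13.04 F[-0.1 -1.   0.9] push1.0
3.10 t13.29 F[-0.3 -1.8  0.3] push1.8
3.20 t13.54 F[-0.  -2.7 -0. ] push2.4
3.30 t13.79 F[ 0.9 -3.1  0.5] push2.2
3.40 t14.04 F[ 0.7 -1.5  0.6] push0.9
3.50 t14.29 F[-0.6 -1.  -0. ] push1.1
```

View pics/c2.png

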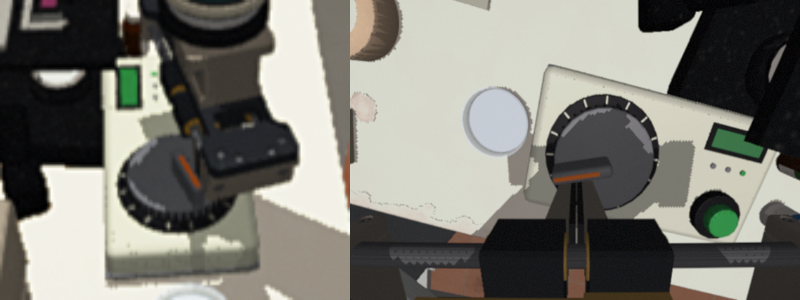

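The wing now lies nearly across the wrist picture, with the fingertip behind it. I'll get its angle numerically.

```bash
cat >> meas.py <<'E'
def wing_angle(cam="wrist",c=(.485,-.1545)):
    from station import env
    s=env.sense();p,d=viewer.read_camera(cam);i=dict(viewer.camera_info(cam))
    if cam=="wrist":
        T=i['T_tool_cam'];R=np.array(s['tcp_rot']);i['rotation']=R@T[:3,:3];i['eye']=R@T[:3,3]+s['ee_pos']
    P,o=measure(p,d,i);q=o['orange'];q=q[(q[:,2]>.083)]
    m=q[:,:2].mean(0);l=cv2.fitLine(q[:,:2].astype(np.float32),cv2.DIST_HUBER,0,.001,.001).ravel()
    v=l[:2]*np.sign(l[:2]@(m-c)) ; a=np.degrees(np.arctan2(v[1],v[0]));b=np.degrees(np.arctan2(*(m-c)[::-1]))
    k=lambda x:((-136.5-x)%360)/22.5
    print(cam,len(q),'mean',m,'line',a,'clicks',k(a),'centroid',b,k(b),'disc',((o['disc'].min(0)+o['disc'].max(0))/2).round(4));return k(a)
E
python3 - <<'E'
from meas import *
wing_angle("wrist");wing_angle("scene");wing_angle("top")
E
```

```text
wrist 2559 mean [ 0.47026942 -0.14122048] line 135.36885675097847 clicks 3.9169396999565125 centroid 137.9655538084228 3.801530941847876 disc [ 0.4893 -0.1546  0.066 ]
scene 74 mean [ 0.46455437 -0.13198466] line 129.69654379151544 clicks 4.16904249815487 centroid 132.24181747646745 4.0559192232681145 disc [ 0.485  -0.1503  0.0659]
top 2 mean [ 0.47910267 -0.19620226] line -89.24170809803118 clicks 13.899631471023607 centroid -98.04911395631966 14.291071731391986 disc [ 0.5072 -0.1658  0.0654]
```

The dial already stands at 4 clicks (3.92 from the wrist camera, 4.17 from the scene camera), so the push stops here. I'll back off, lift and check in the open.

Run:
```python
from push import *
from meas import *
from station import *
env.movel(tcp(3.5,gap=.015),rate=.06);p=tcp(3.5,gap=.015,z=.16);env.movel(p,rate=.12)
print(np.round(tcp(3.5),3))
tz=np.radians(-61)
env.movel([.50,-.29,.16],frame=rot(tz),rate=.15);env.pause(.2)
for c in("wrist","scene","top"):wing_angle(c)
np.set_printoptions(precision=4,suppress=True)
for c in("top","scene"):
    for n in("wing","start_button_top"):print(c,n,[(np.round(r['at'],4),round(r['score'],2)) for r in tip_of(c,n)[:2]])
s=env.sense();print(s['t'],s['ee_pos'],s['wrist_force'])
w,d=viewer.read_camera("wrist");i=dict(viewer.camera_info("wrist"));T=i['T_tool_cam'];R_=np.array(s['tcp_rot']);i['rotation']=R_@T[:3,:3];i['eye']=R_@T[:3,3]+s['ee_pos']
_,o=measure(w,d,i);g=o['green']
if len(g):
  z=np.percentile(g[:,2],[5,50,95]);t=g[g[:,2]>z[1]-.003];print('green',len(g),z,'top mid',(t.min(0)+t.max(0))/2,'range',np.ptp(t,axis=0))
q,_=viewer.read_camera("top");cv2.imwrite("pics/c3.png",np.hstack([cv2.resize(q[130:270,200:400],(430,300)),cv2.resize(w,(370,300))])[:,:,::-1])
```

```text
[ 0.455 -0.153  0.075]
wrist 206 mean [ 0.46643151 -0.14147968] line 144.19914979556611 clicks 3.524482231308174 centroid 144.96166850908492 3.4905925107073372 disc [ 0.4847 -0.1546  0.066 ]
scene 38 mean [ 0.46797488 -0.1424136 ] line 140.31906984890927 clicks 3.6969302289373647 centroid 144.62845250168567 3.5054021110361924 disc [ 0.4846 -0.1517  0.0658]
top 34 mean [ 0.46656288 -0.14007878] line 145.33918513661592 clicks 3.4738139939281814 centroid 141.9680610659412 3.6236417304026114 disc [ 0.4849 -0.1522  0.0661]
top wing [(array([ 0.4591, -0.1394,  0.0774]), 0.68)]
top start_button_top []
scene wing [(array([ 0.4619, -0.1367,  0.0792]), 0.7)]
scene start_button_top [(array([ 0.5257, -0.2694,  0.0721]), 0.67)]
17.4083 [ 0.5    -0.2899  0.16  ] [-0.045  -0.5656  0.0175]
green 808 [0.0685 0.07   0.0711] top mid [ 0.5252 -0.269   0.0697] range [0.0258 0.0263 0.0052]
```

View pics/c3.png

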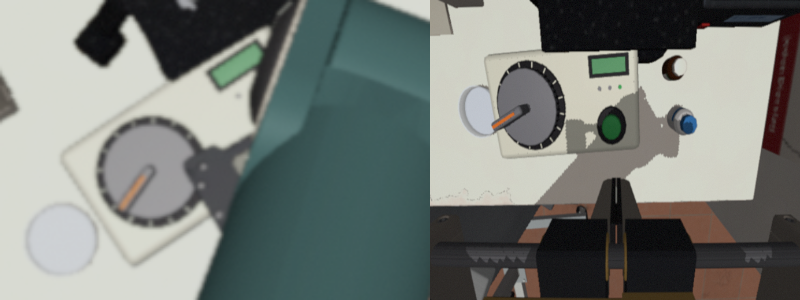

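The readings conflict: the wing now sits around 145°, about 80° from the start, which is between 3 and 4 clicks. I must resolve this before pressing. I'll rectify a closer wrist view against the collar's tick marks, and do the same with the saved start-pose wrist picture.

```bash
cat >> meas.py <<'E'
def ortho(img,i,R,p,z,c=(.485,-.1535),half=.06,n=400):
    """top-down view (right=-y, up=+x) of plane z seen by the wrist camera with the tool at R,p"""
    T=np.linalg.inv(i['T_tool_cam']);g=(np.arange(n)+.5)/n*2*half-half
    Y,X=np.meshgrid(c[1]-g,c[0]-g);W=np.stack([X,Y,np.full_like(X,z)],-1).reshape(-1,3)
    C=((W-p)@R)@T[:3,:3].T+T[:3,3];C=C*[1,-1,-1]
    uv,_=cv2.projectPoints(C,np.zeros(3),np.zeros(3),i['intrinsics'],i['dist_coeffs'])
    m=uv.reshape(n,n,2).astype(np.float32);return cv2.remap(img,m[...,0],m[...,1],cv2.INTER_LINEAR)
def orange_line(o,c=(.485,-.1535),half=.06):
    n=o.shape[0];h=cv2.cvtColor(o,cv2.COLOR_BGR2HSV).astype(int)
    v,u=np.nonzero((h[...,0]>3)&(h[...,0]<20)&(h[...,1]>110))
    x=c[0]-((v+.5)/n*2*half-half);y=c[1]-((u+.5)/n*2*half-half)
    k=np.hypot(x-c[0],y-c[1])<.05;q=np.c_[x,y][k].astype(np.float32)
    (m,s,a)=cv2.minAreaRect(q);l=cv2.fitLine(q,cv2.DIST_HUBER,0,.001,.001).ravel()
    return len(q),q.mean(0),s,np.degrees(np.arctan2(l[1],l[0])),np.degrees(np.arctan2(q.mean(0)[1]-c[1],q.mean(0)[0]-c[0]))
E
python3 - <<'E'
from push import rot
from meas import *
from station import env
env.movel([.437,-.186,.16],frame=rot(np.radians(-61)),rate=.15);env.pause(.3)
s=env.sense();w,d=viewer.read_camera("wrist");i=viewer.camera_info("wrist");print(i['T_tool_cam'])
w=w[:,:,::-1].copy();cv2.imwrite("pics/wrist4.png",w);np.savez("pics/p4.npz",R=s['tcp_rot'],p=s['ee_pos'])
w1=cv2.imread("pics/wrist1.png")
R1=np.array([[-0.701,.001,.713],[-.713,0,-.701],[0,-1,.001]]);p1=np.array([.48230384,-.20879193,.07529136])
P=[]
for img,R,p in((w1,R1,p1),(w,np.array(s['tcp_rot']),np.array(s['ee_pos']))):
    a=ortho(img,i,R,p,.091);b=ortho(img,i,R,p,.053);print(orange_line(a));P.append(b);P.append(a)
cv2.imwrite("pics/c4.png",np.vstack([np.hstack([cv2.resize(x,(300,300)) for x in P[:2]]),np.hstack([cv2.resize(x,(300,300)) for x in P[2:]])]))
print(s['t'])
E
```

```text
[[-2.36480772e-03 -9.60962788e-01 -2.76667540e-01 -7.76978033e-02]
 [ 1.12341989e-03  2.76665586e-01 -9.60965604e-01 -1.70137957e-01]
 [ 9.99996573e-01 -2.58331269e-03  4.25303799e-04  9.01409664e-04]
 [ 0.00000000e+00  0.00000000e+00  0.00000000e+00  1.00000000e+00]]
(1247, array([ 0.4686176 , -0.17021132], dtype=float32), (0.03400062024593353, 0.0034226118586957455), np.float32(42.671097), np.float32(-134.43062))
(1237, array([ 0.46612498, -0.14085013], dtype=float32), (0.0034849282819777727, 0.034319810569286346), np.float32(-36.067818), np.float32(146.17036))
18.7667
```

View pics/c4.png

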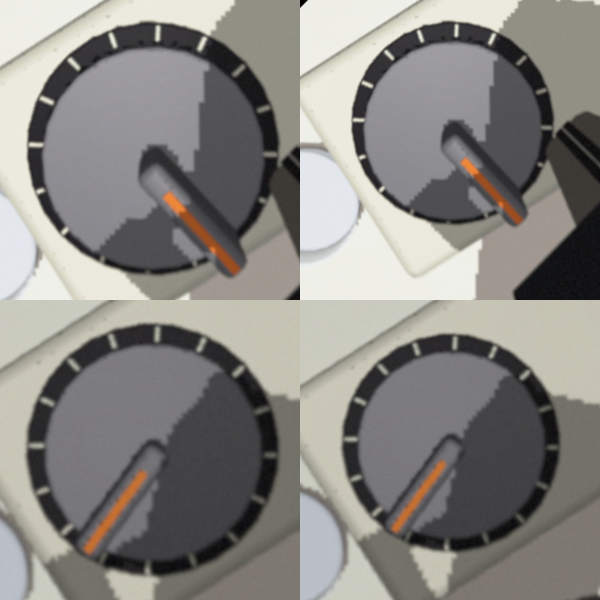

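The start picture puts the wing at -137.3°, exactly on a tick. Now it is at 143.9°, midway between ticks, so the dial is stuck at 3.50 clicks (1.374 rad) and not in the required band. I'll re-check the pushed-state picture the same way to see what happened, then work out the extra nudge.

Run:
```python
from push import R,tcp
from meas import *
from station import env
i=viewer.camera_info("wrist")
w2=cv2.imread("pics/wrist2.png");p=tcp(3.5)
print(p,orange_line(ortho(w2,i,R,p,.091)))
a=ortho(w2,i,R,p,.091);b=ortho(w2,i,R,p,.053)
s=env.sense();w,_=viewer.read_camera("wrist")
e=ortho(w[:,:,::-1].copy(),i,np.array(s['tcp_rot']),np.array(s['ee_pos']),.091);print(s['t'],orange_line(e))
cv2.imwrite("pics/c5.png",np.hstack([b,a]))
```

```text
[ 0.45488544 -0.15260681  0.075     ] (1321, array([ 0.4666134 , -0.14199618], dtype=float32), (0.04696038365364075, 0.03414338082075119), np.float32(-36.90556), np.float32(147.96727))
18.8167 (1254, array([ 0.4661119 , -0.14081047], dtype=float32), (0.0035804889630526304, 0.034561943262815475), np.float32(-36.07785), np.float32(146.10576))
```

View pics/c5.png

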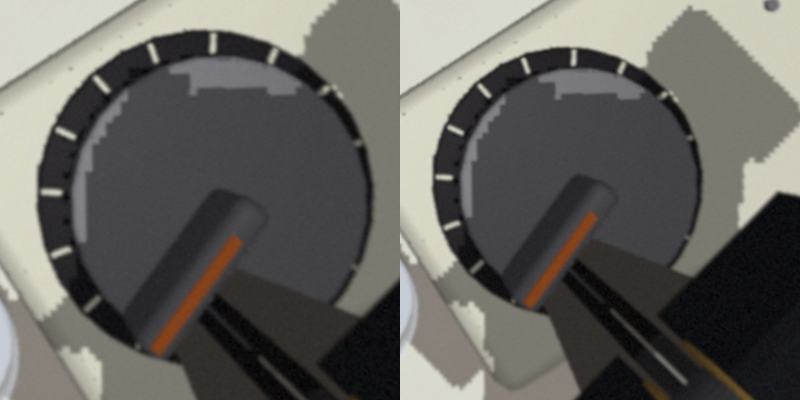

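In the pushed picture the wing was also at about 3.5 clicks, so the finger's lag is now about zero. I had stopped right on the detent's crest, where friction holds it. I'll go back behind the wing and push on to nominal 3.85.

Run:
```python
from push import *
from meas import *
env.movel(tcp(3.5,gap=.015,z=.16),frame=R,rate=.15);env.movel(tcp(3.5,gap=.015),rate=.1);env.pause(.2);f0=force();print(np.round(f0,1))
env.movel(tcp(3.4),rate=.05)
push(3.5,3.85,f0,.05)
env.movel(tcp(3.85,gap=.015),rate=.06);env.movel(tcp(3.85,gap=.015,z=.16),rate=.15)
env.movel([.437,-.186,.16],frame=rot(np.radians(-61)),rate=.15);env.pause(.3)
s=env.sense();w,_=viewer.read_camera("wrist");i=viewer.camera_info("wrist")
a=ortho(w[:,:,::-1].copy(),i,np.array(s['tcp_rot']),np.array(s['ee_pos']),.091);r=orange_line(a);print(s['t'],r)
print('clicks',((-137.33-r[3]-180)%360)/22.5)
```

```text
[ 0.5 -0.4 -0.5]
3.50 t21.18 F[-1.6  0.6  0.2] push0.4
3.55 t21.43 F[-0.4 -0.5 -0.5] push0.6
3.60 t21.68 F[-0.6  0.8  0.1] push-0.3
3.65 t21.93 F[-0.7  0.   0.8] push0.4
3.70 t22.18 F[0.  0.7 0.4] push-0.6
3.75 t22.43 F[-0.5  0.5  0.3] push-0.1
3.80 t22.68 F[-1.2 -1.   0.3] push1.5
3.85 t22.93 F[-0.3  0.6  2. ] push-0.2
24.7917 (1245, array([ 0.46924552, -0.13752116], dtype=float32), (0.0034209429286420345, 0.034221306443214417), np.float32(-47.469822), np.float32(134.59492))
clicks 4.0062146
```

The dial now stands at 4.006 clicks. Next is the button at (0.5255, -0.2692), top at about 70–72 mm, pressed straight down in small steps while watching force.

Run:
```python
from push import *
from meas import *
from station import env
env.movel([.5255,-.2692,.16],frame=rot(np.radians(-61)),rate=.15);env.movel([.5255,-.2692,.082],rate=.1);env.pause(.2);f0=force()
for z in np.arange(.075,.055,-.001):
    env.movel([.5255,-.2692,z],rate=.03);s=env.sense();f=force()-f0;print(f"{s['t']:.2f} z{s['ee_pos'][2]:.4f} F{np.round(f,1)}")
    if f[2]>7.5:break
env.pause(.15);print('held',np.round(force()-f0,1),env.sense()['ee_pos'][2])
env.movel([.5255,-.2692,.10],rate=.06);env.movel([.5255,-.2692,.16],rate=.15)
env.movel([.437,-.186,.16],rate=.2);env.pause(.3)
s=env.sense();w,_=viewer.read_camera("wrist");i=viewer.camera_info("wrist")
w=w[:,:,::-1].copy();r=orange_line(ortho(w,i,np.array(s['tcp_rot']),np.array(s['ee_pos']),.091));print(s['t'],'clicks',((-137.33-r[3]-180)%360)/22.5)
cv2.imwrite("pics/c6.png",w)
```

```text
27.32 z0.0747 F[0.4 0.2 1.3]
27.57 z0.0740 F[ 0.8 -0.1 -0.6]
27.82 z0.0730 F[ 0.5 -0.  -0.1]
28.07 z0.0719 F[ 2.1 -0.3  0.2]
28.32 z0.0709 F[0.8 0.8 0.9]
28.57 z0.0701 F[ 0.7 -1.1  1.6]
28.82 z0.0691 F[ 0.3 -1.1  1.2]
29.07 z0.0681 F[ 0.9 -0.6  2.8]
29.32 z0.0671 F[ 0.3 -0.1  2.8]
29.57 z0.0661 F[ 0.2 -0.8  3.1]
29.82 z0.0651 F[ 1.1 -0.7  3.4]
30.07 z0.0644 F[ 0.1 -0.5  7.8]
held [ 0.3 -0.7  6.8] 0.06441374466300856
32.575 clicks 4.0035467
```

View pics/c6.png

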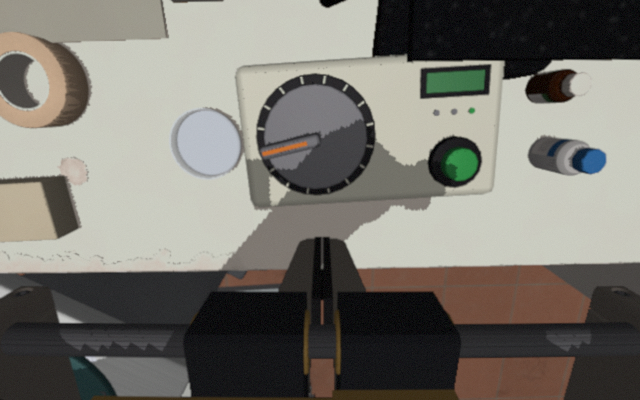

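The button reached its stop: contact at about z = 0.0705, spring force up to 3.4 N, then a jump to 7.8 N at 0.0644, giving about 6 mm of travel. The picture shows the button up again at (461,163), the wing on its tick at (290,149), and the dish at (207,141) and bottles at (560,87) and (575,157) standing. The arm is clear, so I'm handing in.

```bash
python3 -c "
from station import *
for n in('petri_dish','eye_rinse','stain_3'):
    viewer.read_camera('scene');print(n,[(r['at'],r['score']) for r in tip_of('scene',n)[:1]])
print(env.sense()['wrist_force']);workorder.finish_job();print(env.sense()['t'])"
```

```text
petri_dish [([0.4286, -0.0615, -0.0008], 0.63)]
eye_rinse [([0.5817, -0.3651, -0.0053], 0.7)]
stain_3 [([0.6276, -0.3226, 0.0018], 0.74)]
[ 0.12179137 -0.15857531  0.33326249]
the job is handed in; nothing more can be done
the job is handed in; nothing more can be done
```

I turned the dial four clicks clockwise with the shut fingertips, then pressed the start button fully down and let it come up. I handed the job in at about 33 s of the 54 s allowed; no verdict is reported.

- **Dial:** it read 4.006 clicks before the button press and 4.004 after, measured in rectified wrist pictures against the start picture. Logged forces stayed around 3 N or less.
- **Button:** I first felt it at about z = 70.5 mm. The spring force rose to 3.4 N, then jumped to 7.8 N at 64.4 mm, so it travelled about 6 mm to its stop. The last picture shows it up again.
- **Bystanders:** the dish and both bottles look upright and in place. Their final estimates are within about 7 mm of the first ones for the dish and 2–3 mm for the bottles. The detector is only good to about 4 mm.
- **Robot:** at hand-in the arm was clear of everything and the wrist force was near zero.

**A check that disagreed:** after the first push, depth-based readings said about 4 clicks (3.92 and 4.17). That was wrong: the dial had stopped halfway, at 3.50. The check after backing off caught it, and a second short push took it to four clicks before I touched the button.

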